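# Unclamp a sample jar, seat it in the anti-turn block and twist off its tight cap

### The job

Slide the clamp's jaw all the way back by its red fin, lift the capped square jar out of the clamp and seat it, cap still tight, fully home in the square well of the green block, which keeps it from turning. Then twist the tight blue cap counter-clockwise (seen from above) until its lugs come free, and raise it straight off the mouth. The program finishes while still holding the cap: keep it gripped, level and still, centred over the open mouth and clear of the rim by one to three centimetres, with the jar left seated in the block; do not knock over or push away the brown bottle or the black marker.

Things in the scene. Friction and masses are not known exactly. Their poses are not given: they have to be found in the camera images.
- clamp: Fixed grey clamp, base plate 90 (x) x 220 (y) x 14 mm; origin at the centre of its underside. The jar at first stands on the plate at y = -55 mm, sides parallel to the clamp's. Fixed jaw (66 mm wide, top at z 63 mm) on the jar's -y side; sliding aluminium jaw (60 mm wide, top at z 93 mm) on its +y side; the jar's +x and -x sides are open. May stand left or right on the table.
- clamp_jaw (a joint): Travel of the sliding jaw, m, along the clamp's +y: 0 closed on the jar, 0.045 fully back (stop). About 3 N of friction; stays where it is left. Closed, its lip reaches 6 mm over the jar's shoulder and holds the jar down; the lip is clear from 0.008 on; fully back leaves room for the gripper.
- jaw_fin (a point): Point inside the red upright fin by which the jaw is slid: fin 14 mm thick (clamp x), 30 mm long (clamp y), 43 mm tall; the point is 16 mm below the fin's top and 27 mm above the jaw's top, in the middle of the fin. Moves with the jaw; at (0, 17, 120) mm in the clamp's frame when closed; axes parallel to the clamp's.
- decap_block: Fixed green block, 105 x 105 x 26 mm, with a square well 59 mm wide and 18 mm deep, edges chamfered 3 mm; origin at the centre of its underside, well sides parallel to its x and y, well floor 8 mm above the origin. Braces the jar against turning (about 3 degrees of play). The jar fits in any of four quarter turns.
- jar: Loose white square jar with blue panels: body 56 x 56 x 70 mm (flat sides across its x and y), round neck 23 mm across, its open rim 91 mm above the bottom. Origin at the centre of its underside, z up. About 0.3 kg; 95 mm tall with the cap on. Can be taken by a pair of flat sides from above.
- cap: Loose blue ribbed twist-off cap, 39 mm across, 20 mm tall, 30 g. Origin at the centre of its lower edge, z up; on the jar that is 75 mm above the jar's origin and 5 mm above its shoulder. Hollow, 16 mm deep: clear of the rim once raised 16 mm. Two inner lugs hook under ledges on the neck; it does not rise while turning; once free it lifts straight off.
- cap_thread (a joint): Turn of the cap on the jar's neck in rad, counter-clockwise from above: 0 tight, lugs fully free from 0.9 to the stop at 1.7. Turning takes about 0.22 N m all the way. It keeps its last value when the cap is off.
- bottle_te: Brown reagent bottle with white cap, 50 mm across, 105 mm tall, loose, a bystander; origin at the centre of its underside.
- marker_black: Black marker pen lying on the table, 147 mm long, 16 mm thick, loose, a bystander; origin under its middle.
There are look-alikes about, which are no part of the job. What is meant by the cap is not orange, turquoise or yellow, and is the smaller of those in its own colour.

How it is judged:
By the outcome, as a careful person would: the job done as asked, in the order asked, and still so for the second after the job is handed in, while the arm keeps its last pose, push and grip.
It also fails if it takes over 58 s, if anything falls off the work surface, if the arm or the gripper's body presses on something with over 40 N, if the wrist force passes 120 N, or if a joint passes its speed limit or range.

### The arm

A 6-joint arm with a two-finger parallel gripper is mounted at the origin on a cart in front of the work surface, level with it; the furniture and walls round the work are solid. World frame = base frame: x ahead of the robot, y to its left, z up, the work surface at z = 0. Lengths are in m, angles in degrees, forces in N, time in s.
With the tool pointing down it reaches from about 0.3 to 0.75 m from the base axis. Payload 8.5 kg.
Tool frame: the origin (TCP) lies midway between the tips of the shut fingers; the grasp point (between the pads) lies 19 mm behind it; z points along the fingers, y is the line along which they close (so a half turn about z gives the same grasp; the last joint's range is limited). The gripper opens to 85 mm and grips with 20 to 120 N. Pads are 22 mm wide; open, the fingers measure 114 mm over their backs; the gripper's body (76 mm by 85 mm) begins 54 mm behind the grasp point. The pads swing forward as they close: fully open they stand 13 mm farther back than shut.
Start: joints at [55.674, 21.807, 74.336, -0, 83.858, -12.336], TCP at [0.206, 0.51, 0.195] pointing down, gripper open.
Joint ranges: [-178.18, 178.18], [-50.72, 133.34], [12.68, 142.11], [-81.47, 261.47], [9.98, 163.14], [-165.26, 165.26]. Speed limits (degrees/s): [136.94, 136.94, 180, 180, 180, 180].

### API

Orientations are given as a 3x3 rotation matrix whose columns are the frame's x, y, z axes.
In Python, from rig import env, viewer, recognise, pinpoint gives the robot as it stands.
- The arm moves only by the tool move_arm, never from a script. Its argument "plan" is text: rows parted by semicolons, each of 7 numbers parted by spaces: the shift along the tool's x, y, z in m, then the turn, a rotation vector about the tool's x, y, z in rad, then the finger opening in m, from 0 to 0.0854. A call has 1 to 12 rows; each row shifts and turns the commanded pose from where the row before left it, along the tool's axes as they then stand; what a row does not reach is not made up. A row lasts 1/8 s, in which the tool goes at most 62.5 mm and 10.7 degrees, less where a joint would pass 70% of its speed; a pose out of reach is approached as far as the arm can. A call is refused whole if a number of a shift passes 0.0625 or a number of a turn 0.188, either way. A call with a gripper value outside its range is refused whole. The fingers move at their own pace and stop on an object; "grip_force" is the grip in N (left out, the last holds). Time passes only in rows, so rows that do not move let the fingers close. It gives the time, the measured TCP pose, the force, the opening and the grip force at its end, in the units of the state.
- env.observe(): the state, without advancing time (a new reading comes with each control period).
- viewer.get_image(name): name is "scene" or "side" or "wrist"; returns (picture, depth): 420x560x3 uint8, red, green, blue; 420x560 float32, m along the optical axis (not along the pixel's ray), 0 where there is no reading.
- viewer.calibration(name): a dict with "fx", "fy", "cx", "cy" (pixels), "k1" (the pictures are not rectified: a ray, as slopes to the right and down, at radius r is drawn at 1 + k1 r^2 times it, then the intrinsics apply), "R" (3x3) and "t" (3): a world point X has camera coordinates R X + t. Camera axes: x right, y down, z forward; pixel columns grow to the right and rows downward; lengths in m; the calibration is good to about 2 mm. A picture is of the moment at which its call begins: read the wrist's pose just before it. calibration takes no time and is no camera call; for the wrist camera it gives the pose at the moment of the call.
- env.close_job(): hands the job in; it is judged then, once.
Trained networks look in the newest picture that a camera, given by its name, has taken for a name from the list of things; names that differ only in an ending like _2 or _b are one class to them, and where a whole thing is asked for, a point or a joint stands for the part that bears it (a point fixed in the world has none). Each returns a list of dicts, best first, with "conf" (0 to 1); they miss things now and then, are a little off and sometimes report something else, mostly with a low value. They report only what shows in the picture. A call takes as long as a camera call. They do not tell look-alikes from the thing itself.
- recognise(camera, name): "extent" ([centre column, centre row, width, height] in pixels, round what is visible of it).
- pinpoint(camera, name): "pixel" ([column, row] in pixels: a listed point, or the origin of a listed thing).
The state is a dict: "time_s": time; "q": joint angles; "qvel": joint speeds; "joint_efforts": joint torques, N m; "position": TCP position; "tool_rot": TCP orientation; "ft_force": force on the tool from outside, world axes, zero at the start; "wrist_torque": the same for the moment, N m; "grip_width": finger opening in m; "gripper_force": force on a finger pad.
Only numpy, scipy, OpenCV 4.12 (cv2) and the standard library are available. Lean on these libraries where they do the work, as an engineer would, in place of code of your own. Each camera call takes 0.05 s, during which the arm holds its last target. There are 200 camera calls.

## Working session

There is one attempt and no reset: what is moved stays moved. The work goes in short steps, Python scripts to look and compute and a tool call to move; the robot and the scene stay as the last step left them, time stands still between calls to the robot, and variables do not carry over. Pictures are saved under pics/ and viewed, at most 13 in all, crops included, and the job is handed in when it is done.

Besides the shell and the picture viewer there is one more tool, called after "Emit:" in YAML: its name, and indented under it one key for each argument. move_arm: Moves the arm, as the interface text tells. Its arguments: {"type":"object","properties":{"plan":{"type":"string"},"grip_force":{"type":"number"}},"required":["plan"]}

```bash
mkdir -p pics; ls
cat > h.py <<'E'
import numpy as np, cv2, json
from rig import env, viewer, recognise, pinpoint
def snap(n,f=None):
    p,d=viewer.get_image(n)
    if f: cv2.imwrite('pics/'+f,cv2.cvtColor(p,cv2.COLOR_RGB2BGR))
    return p,d,viewer.calibration(n)
def rays(c,px):
    K=np.array([[c['fx'],0,c['cx']],[0,c['fy'],c['cy']],[0,0,1]],float)
    u=cv2.undistortPoints(np.array(px,float).reshape(-1,1,2),K,np.array([c['k1'],0,0,0.])).reshape(-1,2)
    return np.c_[u,np.ones(len(u))]
def world(c,px,z):  # depth
    return (rays(c,px)*np.array(z).reshape(-1,1)-np.array(c['t']))@np.array(c['R'])
def onplane(c,px,h):
    R=np.array(c['R']);o=-R.T@np.array(c['t']);d=rays(c,px)@R
    return o+d*((h-o[2])/d[:,2])[:,None]
def cloud(d,c):
    v,u=np.nonzero(d>0)
    return world(c,np.c_[u,v],d[v,u]),u,v
E
python3 - <<'E'
from h import *
for n in('scene','side','wrist'): snap(n,n+'0.png')
ims=[cv2.imread(f'pics/{n}0.png') for n in('scene','side')]
for n in('scene','side'):
    c=viewer.calibration(n)
    for t in('clamp','jaw_fin','jar','cap','decap_block','bottle_te','marker_black'):
        for r in pinpoint(n,t)[:3]: print(n,t,np.round(r['pixel']),round(r['conf'],2))
E
```

```text
pics
scene clamp [219. 195.] 0.69
scene jaw_fin [207. 160.] 0.94
scene jar [235. 196.] 0.6
scene cap [293. 190.] 0.85
scene cap [232. 175.] 0.75
scene cap [298. 218.] 0.75
scene decap_block [346. 288.] 0.9
scene bottle_te [348. 194.] 0.69
scene marker_black [239. 289.] 0.71
scene marker_black [231. 176.] 0.17
side clamp [294. 329.] 0.64
side jaw_fin [292. 265.] 0.63
side jaw_fin [380. 258.] 0.37
side jar [383. 260.] 0.59
side cap [224. 284.] 0.94
side cap [212. 322.] 0.9
side cap [286. 264.] 0.77
side decap_block [310. 222.] 0.79
side marker_black [381. 260.] 0.53
```

View pics/scene0.png

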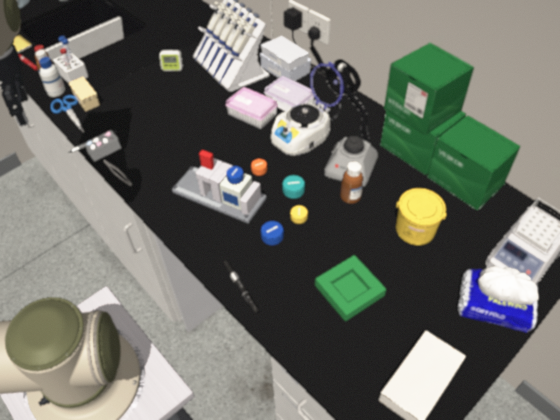

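View pics/side0.png

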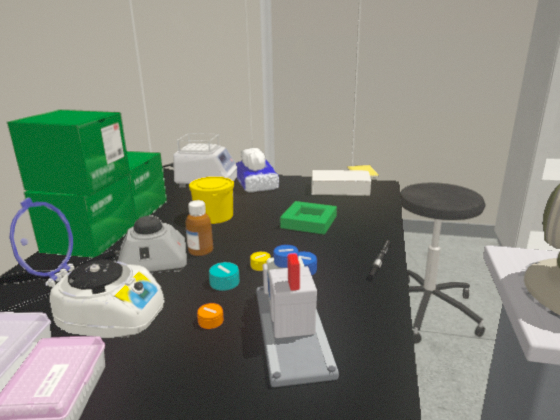

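The scene picture shows the clamp at about (220,190), the red fin at (207,159), the jar's blue cap at (235,173), a bigger loose blue cap at (272,233), the green block at (350,287), the marker at (240,287) and the bottle at (352,183). The side picture shows the fin at (294,270) and the block at (309,217).

Run:
```python
from h import *
for n in('scene','side'):
    p,d,c=snap(n); X,u,v=cloud(d,c)
    hsv=cv2.cvtColor(p,cv2.COLOR_RGB2HSV)[v,u].astype(int)
    H,S,V=hsv.T
    print(n,'cam',np.round(-np.array(c['R']).T@np.array(c['t']),3))
    boxes={'scene':dict(fin=(190,145,222,175),cap=(222,160,250,188),block=(310,250,392,322),clamp=(165,145,275,222),marker=(222,255,262,315),bottle=(338,160,366,205),bigcap=(258,220,286,246)),
     'side':dict(fin=(280,250,306,290),block=(275,198,342,235),marker=(365,235,395,285),bottle=(180,198,216,256))}[n]
    for k,(a,b,e,f) in boxes.items():
        m=(u>a)&(u<e)&(v>b)&(v<f)
        if k=='fin': m&=((H<8)|(H>172))&(S>150)
        if k in('cap','bigcap'): m&=(H>100)&(H<130)&(S>120)
        if k=='block': m&=(H>50)&(H<85)&(S>120)
        if k=='clamp': m&=(S<60)&(V>90)&(X[:,2]<.03)
        if k in('marker','bottle'): m&=X[:,2]>.006
        Y=X[m]
        if len(Y)<5: print(k,'few');continue
        top=np.percentile(Y[:,2],97)
        print(k,len(Y),'min',np.round(np.percentile(Y,3,0),3),'max',np.round(np.percentile(Y,97,0),3))
        T=Y[Y[:,2]>top-.008] if k!='clamp' else Y
        (cx,cy),(w,h),a=cv2.minAreaRect((T[:,:2]*1000).astype(np.float32))
        print('   top rect',round(cx,1),round(cy,1),round(w,1),round(h,1),round(a,1),'mean',np.round(T.mean(0),3))
```

```text
scene cam [ 0.047 -0.54   0.946]
fin 215 min [0.473 0.199 0.001] max [0.563 0.345 0.139]
   top rect 482.1 214.5 16.7 31.6 23.8 mean [0.481 0.213 0.136]
cap 198 min [0.49  0.125 0.001] max [0.589 0.236 0.113]
   top rect 507.1 143.1 37.7 36.7 81.1 mean [0.507 0.14  0.11 ]
block 2637 min [ 0.471 -0.261  0.001] max [ 0.578 -0.154  0.029]
   top rect 526.0 -206.9 106.5 107.6 81.2 mean [ 0.524 -0.208  0.026]
clamp 1464 min [0.421 0.088 0.003] max [0.559 0.3   0.028]
   top rect 517.1 210.8 155.9 232.7 19.7 mean [0.471 0.192 0.015]
marker 393 min [ 0.343 -0.115  0.007] max [0.375 0.02  0.017]
   top rect 360.0 -45.1 146.7 15.4 77.7 mean [ 0.359 -0.049  0.013]
bottle 963 min [ 0.7   -0.05   0.011] max [0.779 0.03  0.107]
   top rect 724.4 -25.5 32.0 28.7 49.1 mean [ 0.723 -0.027  0.105]
bigcap 453 min [ 0.479 -0.012 -0.   ] max [0.531 0.046 0.029]
   top rect 502.7 12.2 50.0 47.9 27.7 mean [0.501 0.011 0.026]
side cam [0.382 0.743 0.435]
fin 346 min [0.474 0.206 0.097] max [0.49  0.229 0.137]
   top rect 482.1 215.7 12.1 26.0 18.0 mean [0.482 0.218 0.135]
block 1386 min [ 0.47  -0.254  0.001] max [ 0.577 -0.149  0.027]
   top rect 524.2 -206.9 109.9 106.0 81.8 mean [ 0.523 -0.2    0.025]
marker 285 min [ 0.342 -0.11   0.007] max [0.377 0.026 0.015]
   top rect 360.3 -44.2 146.1 14.7 78.2 mean [ 0.36  -0.038  0.011]
bottle 1464 min [ 0.698 -0.159  0.009] max [0.756 0.014 0.105]
   top rect 721.9 -25.2 29.1 31.8 8.5 mean [ 0.721 -0.022  0.103]
```

```bash
cat >> h.py <<'E'
def go(p,yaw=None):
    """shift in tool axes (tool now) to p, tilt and turn needed so tool y lies along yaw (mod 180), all yaw options"""
    s=env.observe();R=np.array(s['tool_rot']);P=np.array(s['position'])
    out=dict(q6=round(s['q'][5],1),t=round(s['time_s'],2),P=np.round(P,4),shift=np.round(R.T@(np.array(p)-P),4),zaxis=np.round(R[:,2],4),yawy=round(np.degrees(np.arctan2(R[1,1],R[0,1])),2))
    if yaw is not None:
        a=(yaw-out['yawy']+90)%180-90
        out['turn_z_rad(-ccw)']=round(-np.radians(a),4)
    print(out)
E
python3 - <<'E'
from h import *
go([.470,.19,.30],19.6)
s=env.observe();print(np.round(s['tool_rot'],4),s['grip_width'],s['ft_force'])
c=viewer.calibration('wrist');R=np.array(c['R']);o=-R.T@np.array(c['t'])
T=np.array(s['tool_rot']);print('cam in tool',np.round(T.T@(o-s['position']),3),'axes in tool\n',np.round(T.T@R.T,2))
E
```

```text
{'q6': np.float64(-12.3), 't': 0.95, 'P': array([0.2059, 0.51  , 0.195 ]), 'shift': array([-0.3647, -0.1978, -0.105 ]), 'zaxis': array([-0., -0., -1.]), 'yawy': np.float64(68.01), 'turn_z_rad(-ccw)': np.float64(0.8449)}
[[-0.9273  0.3744 -0.    ]
 [ 0.3744  0.9273 -0.    ]
 [ 0.     -0.     -1.    ]] 0.08549801194420509 [-0.48331304 -0.02707799 -0.19724182]
cam in tool [ 0.078 -0.001 -0.179] axes in tool
 [[-0.   -0.95 -0.3 ]
 [ 1.   -0.   -0.  ]
 [ 0.   -0.3   0.95]]
```

Emit:
move_arm:
  plan: "-0.052 -0.028 -0.015 0 0 0 0.085;-0.052 -0.028 -0.015 0 0 0 0.085;-0.052 -0.028 -0.015 0 0 0 0.085;-0.052 -0.028 -0.015 0 0 0 0.085;-0.052 -0.028 -0.015 0 0 0 0.085;-0.052 -0.028 -0.015 0 0 0 0.085;-0.052 -0.028 -0.015 0 0 0 0.085;0 0 0 0 0 0.169 0.085;0 0 0 0 0 0.169 0.085;0 0 0 0 0 0.169 0.085;0 0 0 0 0 0.169 0.085;0 0 0 0 0 0.169 0.085"

```text
time_s: 2.45
position: [0.47, 0.1919, 0.3001]
tool_rot: [[-0.33, 0.944, 0.0], [0.944, 0.33, -0.0], [-0.0, 0.0, -1.0]]
ft_force: [-0.3, -0.1, 1.0]
grip_width: 0.0851
gripper_force: 0.0
```

Run:
```python
from h import *
p,d,c=snap('wrist','w1.png')
go([.482,.215,.101],19.6)
X,u,v=cloud(d,c); H,S,V=cv2.cvtColor(p,cv2.COLOR_RGB2HSV)[v,u].astype(int).T
def rect(m,n):
    T=X[m]; r=cv2.minAreaRect((T[:,:2]*1000).astype(np.float32)); print(n,m.sum(),np.round(r[0],1),np.round(r[1],1),round(r[2],1),'mean',np.round(T.mean(0),4))
near=np.hypot(X[:,0]-.485,X[:,1]-.18)<.15
rect(near&((H<8)|(H>172))&(S>150)&(X[:,2]>.125),'fin')
rect(near&(H>100)&(H<130)&(S>120)&(X[:,2]>.105),'cap')
rect(near&(X[:,2]>.008)&(X[:,2]<.018)&(V>90),'plate')
rect(near&(X[:,2]>.080)&(X[:,2]<.088),'jar shoulder')
rect(near&(X[:,2]>.09)&(X[:,2]<.097)&(S<60),'jawtop')
rect(near&(X[:,2]>.058)&(X[:,2]<.066)&(S<60),'fixedjaw')
for t in('clamp','jaw_fin','jar','cap'):
    for r in pinpoint('wrist',t)[:2]: print(t,np.round(r['pixel']),round(r['conf'],2))
```

```text
{'q6': np.float64(-10.1), 't': 2.5, 'P': array([0.47  , 0.1919, 0.3   ]), 'shift': array([0.0179, 0.0188, 0.199 ]), 'zaxis': array([-0.,  0., -1.]), 'yawy': np.float64(18.9), 'turn_z_rad(-ccw)': np.float64(-0.0122)}
fin 390 [482.6 212.6] [12.8 27.9] 19.4 mean [0.4821 0.2132 0.1359]
cap 715 [507.5 142.7] [35.7 36.1] 20.1 mean [0.5068 0.144  0.1093]
plate 5707 [537.4 181.2] [182.8 270.8] 16.2 mean [0.473  0.232  0.0146]
jar shoulder 852 [496.6 171.6] [ 57.3 119.5] 20.8 mean [0.5048 0.1468 0.0841]
jawtop 2676 [492.4 186.3] [60.  88.2] 19.5 mean [0.4889 0.1947 0.0931]
fixedjaw 377 [520.8 107.1] [65.2 16.5] 18.6 mean [0.5205 0.1044 0.0633]
clamp [293. 161.] 0.84
jaw_fin [300. 163.] 0.72
jar [293. 201.] 0.62
jar [237. 385.] 0.22
cap [383. 193.] 0.8
cap [300. 223.] 0.77
```

View pics/w1.png

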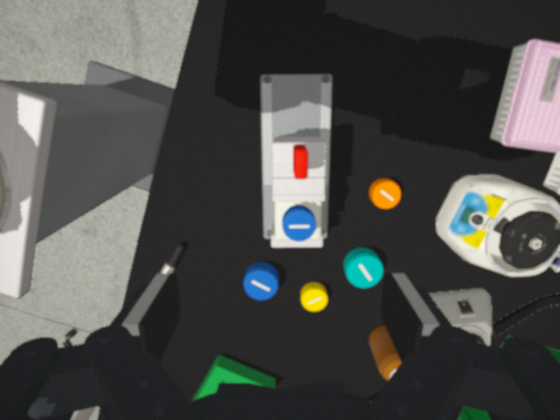

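The wrist picture shows the red fin at (300,162), the jar's cap at (299,224), and the larger blue cap at (261,281).

Emit:
move_arm:
  plan: "0.008 0.0095 0.02 0 0 -0.007 0.085;0.0077 0.0095 0.03 0 0 0 0.085;0 0 0.05 0 0 0 0.085;0 0 0.045 0 0 0 0.085;0 0 0.035 0 0 0 0.085;0 0 0.018 0 0 0 0.085;0 0 0 0 0 0 0.004;0 0 0 0 0 0 0.004;0 0 0 0 0 0 0.004;0 0 0 0 0 0 0.004;0 0 0 0 0 0 0.004;0 0 0 0 0 0 0.004"
  grip_force: 40

```text
time_s: 4.2
position: [0.4826, 0.2132, 0.1021]
tool_rot: [[-0.342, 0.94, 0.0], [0.94, 0.342, 0.0], [-0.0, 0.0, -1.0]]
ft_force: [0.7, 0.2, 0.4]
grip_width: 0.0038
gripper_force: 0.0
```

Run:
```python
from h import *
snap('wrist','w2.png')
go([.482,.215,.101],19.3)
p,d,c=snap('side')
cv2.imwrite('pics/s2.png',cv2.resize(cv2.cvtColor(p[170:380,160:440],cv2.COLOR_RGB2BGR),(800,600)))
```

```text
{'q6': np.float64(-9.0), 't': 4.25, 'P': array([0.4826, 0.2131, 0.1021]), 'shift': array([0.002 , 0.    , 0.0011]), 'zaxis': array([ 1.e-04,  0.e+00, -1.e+00]), 'yawy': np.float64(20.0), 'turn_z_rad(-ccw)': np.float64(0.0122)}
```

View pics/s2.png

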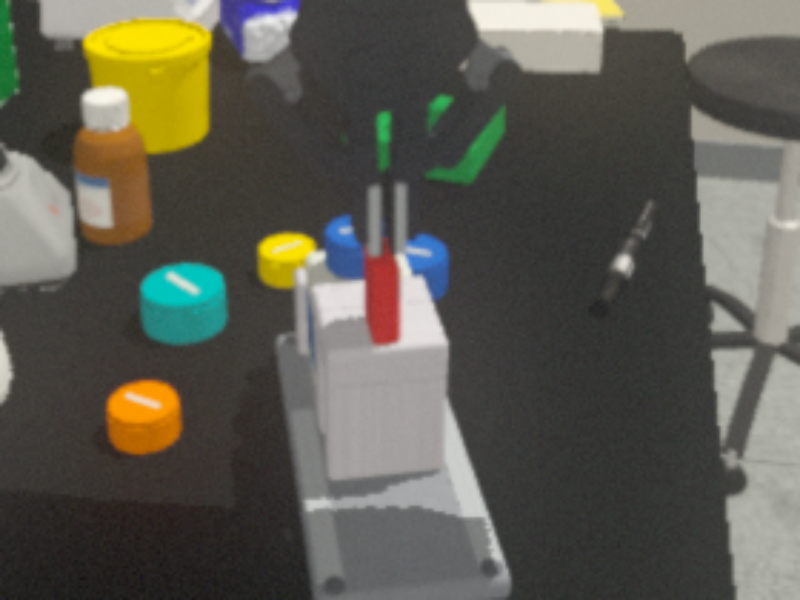

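View pics/w2.png

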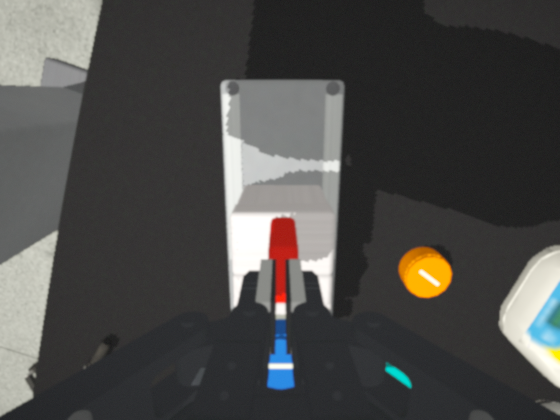

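Run:
```python
from h import *
s=env.observe();print(s['position'],s['grip_width'],s['gripper_force'])
P=np.array(s['position'])
for n in('side','wrist','scene'):
    p,d,c=snap(n)
    K=np.array([[c['fx'],0,c['cx']],[0,c['fy'],c['cy']],[0,0,1.]])
    q=cv2.projectPoints(np.array([P,P+[0,0,.019],[.4827,.213,.136]]),cv2.Rodrigues(np.array(c['R']))[0],np.array(c['t']),K,np.array([c['k1'],0,0,0.]))[0].reshape(-1,2)
    print(n,np.round(q))
    pts={'side':[(291,250),(300,250),(300,256),(293,262),(294,285)],'wrist':[(266,270),(266,285),(294,270),(294,285),(284,225),(281,290)]}.get(n,[])
    for a,b in pts: print((a,b),d[b,a],np.round(world(c,[(a,b)],d[b,a])[0],3),p[b,a])
```

```text
[0.48262942 0.21315227 0.1020638 ] 0.004016021425023477 0.0
side [[293. 279.]
 [293. 267.]
 [293. 258.]]
(291, 250) 0.59488654 [0.483 0.225 0.154] [145 145 143]
(300, 250) 0.5944757 [0.471 0.223 0.154] [144 145 142]
(300, 256) 0.59993124 [0.472 0.221 0.144] [145 146 144]
(293, 262) 0.60204655 [0.481 0.224 0.136] [163  49  50]
(294, 285) 0.6101262 [0.478 0.229 0.103] [175  55  53]
wrist [[283. 244.]
 [283. 259.]
 [283. 274.]]
(266, 270) 0.14283894 [0.473 0.22  0.153] [138 140 135]
(266, 285) 0.13169034 [0.473 0.22  0.164] [137 138 134]
(294, 270) 0.14168304 [0.483 0.225 0.154] [138 140 135]
(294, 285) 0.13185996 [0.483 0.224 0.164] [138 139 135]
(284, 225) 0.18356831 [0.479 0.226 0.109] [167  28  20]
(281, 290) 0.16387431 [0.485 0.205 0.136] [192  35  26]
scene [[207. 164.]
 [206. 158.]
 [205. 153.]]
```

Run:
```python
from h import *
s=env.observe();P=np.array(s['position']);T=np.array(s['tool_rot'])
for n in('side','wrist','scene'):
    p,d,c=snap(n); X,u,v=cloud(d,c); S=cv2.cvtColor(p,cv2.COLOR_RGB2HSV)[v,u,1].astype(int)
    L=(X-P)@T
    m=(np.abs(L[:,0])<.03)&(np.abs(L[:,1])<.03)&(L[:,2]<-.03)&(S<60)&(L[:,2]>-.12)
    L=L[m]; print(n,m.sum())
    for a in np.arange(-.12,-.03,.01):
        k=(L[:,2]>=a)&(L[:,2]<a+.01)
        if k.sum()>2: print(round(a,3),k.sum(),np.round(np.percentile(L[k],2,0),3)[:2],np.round(np.percentile(L[k],98,0),3)[:2])
    if len(L): print('lowest',np.round(np.percentile(L[:,2],[95,99,100]),3))
```

```text
side 1519
-0.12 221 [ 0.008 -0.023] [0.019 0.021]
-0.11 151 [-0.008 -0.017] [0.018 0.029]
-0.1 271 [-0.008 -0.03 ] [0.014 0.029]
-0.09 288 [-0.007 -0.029] [0.015 0.028]
-0.08 150 [-0.005 -0.019] [0.013 0.017]
-0.07 157 [-0.006 -0.017] [0.013 0.013]
-0.06 154 [-0.007 -0.017] [0.012 0.014]
-0.05 107 [-0.006 -0.015] [0.013 0.012]
-0.04 20 [-0.009 -0.009] [0.012 0.007]
lowest [-0.046 -0.039 -0.032]
wrist 19879
-0.12 5464 [ 0.009 -0.022] [0.017 0.02 ]
-0.11 2523 [-0.007 -0.018] [0.017 0.03 ]
-0.1 4990 [-0.009 -0.03 ] [0.012 0.03 ]
-0.09 3509 [-0.008 -0.028] [0.013 0.028]
-0.08 1181 [-0.009 -0.02 ] [0.012 0.018]
-0.07 904 [ 0.003 -0.016] [0.011 0.014]
-0.06 804 [ 0.006 -0.016] [0.011 0.014]
-0.05 488 [ 0.006 -0.016] [0.011 0.013]
-0.04 16 [-0.009 -0.008] [0.011 0.007]
lowest [-0.056 -0.045 -0.03 ]
scene 365
-0.12 49 [-0.018 -0.027] [-0.004  0.014]
-0.11 61 [-0.016 -0.02 ] [0.014 0.025]
-0.1 50 [-0.012 -0.026] [0.013 0.03 ]
-0.09 71 [-0.013 -0.027] [0.011 0.027]
-0.08 27 [-0.011 -0.017] [-0.003  0.015]
-0.07 38 [-0.009 -0.017] [0.005 0.014]
-0.06 48 [-0.01  -0.017] [0.007 0.009]
-0.05 19 [-0.01  -0.014] [0.004 0.008]
lowest [-0.049 -0.043 -0.037]
```

The fingers' tips are about 40 mm behind the stated TCP (both pictures show them just above the fin, e.g. wrist (266,265)–(297,265)), so I work with the measured offset.

Emit:
move_arm:
  plan: "0 0 0 0 0 0 0.06;0 0 0 0 0 0 0.06;0 0 0 0 0 0 0.06;0 0 0.01 0 0 0.012 0.06;0 0 0.014 0 0 0 0.06;0 0 0.014 0 0 0 0.06;0 0 0 0 0 0 0.004;0 0 0 0 0 0 0.004;0 0 0 0 0 0 0.004;0 0 0 0 0 0 0.004;0 0 0 0 0 0 0.004"
  grip_force: 40

```text
time_s: 5.98
position: [0.4838, 0.2135, 0.0645]
tool_rot: [[-0.331, 0.944, 0.003], [0.944, 0.331, 0.001], [-0.0, 0.003, -1.0]]
ft_force: [5.7, 2.1, -2.4]
grip_width: 0.0135
gripper_force: 42.9
```

Emit:
move_arm:
  plan: "0.006 0.001 0 0 0 0 0.004;0.008 0 0 0 0 0 0.004;0.008 0 0 0 0 0 0.004;0.008 0 0 0 0 0 0.004;0.008 0 0 0 0 0 0.004;0.006 0 0 0 0 0 0.004;0.003 0 0 0 0 0 0.004;0 0 0 0 0 0 0.004"

```text
time_s: 6.98
position: [0.4691, 0.2541, 0.0645]
tool_rot: [[-0.331, 0.944, 0.002], [0.944, 0.331, -0.008], [-0.008, -0.001, -1.0]]
ft_force: [5.1, -27.3, 6.3]
grip_width: 0.0136
gripper_force: 44.3
```

Emit:
move_arm:
  plan: "0 0 0 0 0 0 0.05;0 0 0 0 0 0 0.05;0 0 0 0 0 0 0.05;0 0 -0.03 0 0 0 0.06;0 0 -0.04 0 0 0 0.085;0 0 -0.05 0 0 0 0.085;-0.02 0 -0.05 0 0 0 0.085;-0.03 0 0 0 0 0 0.085;0 0 0 0 0 0 0.085"

```text
time_s: 8.1
position: [0.4849, 0.2098, 0.2342]
tool_rot: [[-0.329, 0.944, 0.0], [0.944, 0.329, 0.0], [0.0, 0.0, -1.0]]
ft_force: [-0.1, -0.3, -1.0]
grip_width: 0.0847
gripper_force: 0.0
```

```bash
cat > m.py <<'E'
from h import *
p,d,c=snap('wrist'); X,u,v=cloud(d,c); H,S,V=cv2.cvtColor(p,cv2.COLOR_RGB2HSV)[v,u].astype(int).T
def rect(m,n):
    T=X[m]
    if len(T)<5: print(n,'few');return
    r=cv2.minAreaRect((T[:,:2]*1000).astype(np.float32)); print(n,m.sum(),np.round(r[0],1),np.round(r[1],1),round(r[2],1),'mean',np.round(T.mean(0),4))
E
python3 - <<'E'
from m import *
near=np.hypot(X[:,0]-.49,X[:,1]-.2)<.15
rect(near&((H<8)|(H>172))&(S>150)&(X[:,2]>.132)&(X[:,2]<.14),'fin')
rect(near&(H>100)&(H<130)&(S>120)&(X[:,2]>.105)&(X[:,2]<.114),'cap')
m=near&(X[:,2]>.081)&(X[:,2]<.087)&(S<60)&(np.hypot(X[:,0]-.507,X[:,1]-.144)<.045)
rect(m,'jar shoulder')
go([.507,.144,.0],19.3)
E
```

```text
fin 565 [467.4 253.6] [11.6 28.6] 19.5 mean [0.4674 0.2541 0.1359]
cap 971 [507.4 143.9] [35.1 36.8] 19.7 mean [0.5069 0.1453 0.1089]
jar shoulder 1358 [507.5 143.6] [55.6 55.5] 19.0 mean [0.5047 0.1514 0.0837]
{'q6': np.float64(-8.6), 't': 8.15, 'P': array([0.4844, 0.2106, 0.2338]), 'shift': array([-0.0705, -0.0005,  0.2337]), 'zaxis': array([-6.e-04,  4.e-04, -1.e+00]), 'yawy': np.float64(19.25), 'turn_z_rad(-ccw)': np.float64(-0.0009)}
```

Emit:
move_arm:
  plan: "-0.035 0 0 0 0 0 0.085;-0.0357 0 0.02 0 0 0 0.085;0 0 0.05 0 0 0 0.085;0 0 0.05 0 0 0 0.085;0 0 0.045 0 0 0 0.085;0 0 0.03 0 0 0 0.085;0 0 0.02 0 0 0 0.085;0 0 0.013 0 0 0 0.085;0 0 0 0 0 0 0.085"

```text
time_s: 9.28
position: [0.5074, 0.1444, 0.0054]
tool_rot: [[-0.331, 0.944, -0.002], [0.944, 0.331, 0.0], [0.001, -0.002, -1.0]]
ft_force: [0.8, 0.2, 0.8]
grip_width: 0.0847
gripper_force: 0.0
```

Run:
```python
from h import *
go([.5074,.1438,.006],19.3); snap('wrist')
p,d,c=snap('side'); cv2.imwrite('pics/s3.png',cv2.resize(cv2.cvtColor(p[170:380,160:440],cv2.COLOR_RGB2BGR),(800,600)))
```

```text
{'q6': np.float64(-16.3), 't': 9.28, 'P': array([0.5074, 0.1444, 0.0054]), 'shift': array([-0.0006, -0.0002, -0.0006]), 'zaxis': array([-1.7e-03,  1.0e-04, -1.0e+00]), 'yawy': np.float64(19.34), 'turn_z_rad(-ccw)': np.float64(0.0007)}
```

View pics/s3.png

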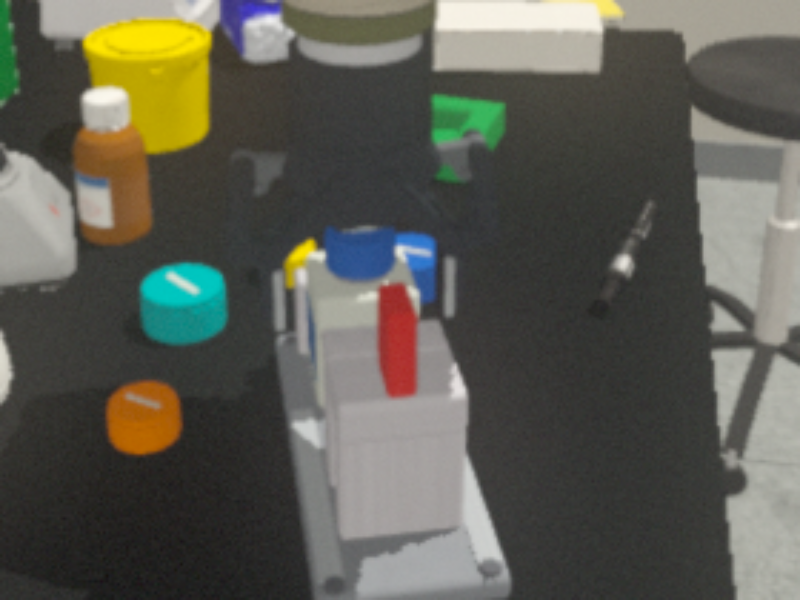

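The side picture shows the fingers either side of the jar at (280,300) and (450,285), cap at (360,250) free under the gripper. Close and lift a little.

Emit:
move_arm:
  plan: "0 0 0 0 0 0 0.05;0 0 0 0 0 0 0.05;0 0 0 0 0 0 0.05;0 0 0 0 0 0 0.05;0 0 0 0 0 0 0.05"
  grip_force: 60

```text
time_s: 10.0
position: [0.5084, 0.144, 0.0069]
tool_rot: [[-0.331, 0.944, 0.002], [0.944, 0.331, 0.0], [-0.0, 0.002, -1.0]]
ft_force: [-0.1, 0.8, 6.5]
grip_width: 0.0558
gripper_force: 64.1
```

Emit:
move_arm:
  plan: "0 0 -0.02 0 0 0 0.05;0 0 -0.05 0 0 0 0.05;0 0 -0.06 0 0 0 0.05;-0.025 -0.007 -0.01 0 0 0 0.05;-0.042 -0.0116 -0.005 0 0 0 0.05;-0.042 -0.0116 -0.005 0 0 0 0.05;-0.042 -0.0116 -0.005 0 0 0 0.05;-0.042 -0.0116 0 0 0 0 0.05;-0.042 -0.0116 0 0 0 0.16 0.05;0 0 0 0 0 0.165 0.05;0 0 0 0 0 0.16 0.05;0 0 0 0 0 0 0.05"

```text
time_s: 11.5
position: [0.5238, -0.0993, 0.1606]
tool_rot: [[0.146, 0.989, -0.001], [0.989, -0.146, 0.001], [0.0, -0.001, -1.0]]
ft_force: [0.0, -0.8, -4.6]
grip_width: 0.0553
gripper_force: 65.9
```

```bash
cat > b.py <<'E'
from m import *
cv2.imwrite('pics/w4.png',cv2.cvtColor(p,cv2.COLOR_RGB2BGR))
near=np.hypot(X[:,0]-.525,X[:,1]+.207)<.09
gr=near&(H>50)&(H<85)&(S>100)
rect(gr&(X[:,2]>.021)&(X[:,2]<.031),'block top')
# well floor
fl=gr&(X[:,2]>.003)&(X[:,2]<.013)&(np.hypot(X[:,0]-.525,X[:,1]+.207)<.042)
rect(fl,'floor')
s=env.observe(); P=np.array(s['position']);T=np.array(s['tool_rot']); L=(X-P)@T
for n,m in(('jar white/any',(np.abs(L[:,0])<.05)&(np.abs(L[:,1])<.045)&(L[:,2]<.02)&(L[:,2]>-.06)),):
    for a in np.arange(-.04,.02,.01):
        k=m&(L[:,2]>=a)&(L[:,2]<a+.01)&(L[:,0]>0)
        if k.sum()>5: print(round(a,3),k.sum(),np.round(np.percentile(L[k],[3,50,97],0),4).tolist())
cp=(H>100)&(H<130)&(S>120)&(np.abs(L[:,0])<.04)&(np.abs(L[:,1])<.04)&(L[:,2]<-.04)
rect(cp,'cap in hand'); 
go([.525,-.207,.2],-8.5)
print(s['ft_force'],s['grip_width'])
E
python3 b.py
```

```text
block top 14 [ 584.9 -165.5] [2.1 3.2] 19.1 mean [ 0.5847 -0.1652  0.0249]
floor few
-0.04 935 [[0.025, -0.0259, -0.0396], [0.0258, -0.0005, -0.0352], [0.0262, 0.0241, -0.0304]]
-0.03 766 [[0.0251, -0.0254, -0.0298], [0.0258, -0.0009, -0.0252], [0.0262, 0.0239, -0.0203]]
-0.02 542 [[0.0251, -0.0256, -0.0197], [0.0258, -0.0007, -0.0161], [0.0261, 0.0241, -0.012]]
cap in hand 9140 [525.9 -90.8] [19.3 36.6] 78.2 mean [ 0.5259 -0.0885  0.2593]
{'q6': np.float64(-15.2), 't': 11.55, 'P': array([ 0.5239, -0.0992,  0.1606]), 'shift': array([-0.1065,  0.0166, -0.0394]), 'zaxis': array([-1.e-03,  4.e-04, -1.e+00]), 'yawy': np.float64(-8.3), 'turn_z_rad(-ccw)': np.float64(0.0035)}
[-0.21940131  0.62669657 -4.62620876] 0.05531314649981529
```

View pics/w4.png

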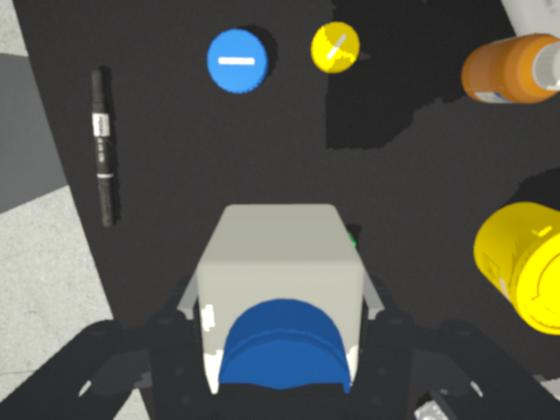

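The wrist picture shows the jar with its blue cap held at (280,300); it hides the block, so I pass over the block and look from its far side.

Emit:
move_arm:
  plan: "-0.035 0.005 -0.01 0 0 0 0.05;-0.045 0.0066 -0.01 0 0 0 0.05;-0.045 0.0066 -0.01 0 0 0 0.05;-0.045 0.0066 -0.01 0 0 0 0.05;-0.043 0.0066 0 0 0 0 0.05;0 0 0 0 0 0 0.05;0 0 0 0 0 0 0.05"

```text
time_s: 12.42
position: [0.5238, -0.3141, 0.2006]
tool_rot: [[0.146, 0.989, -0.001], [0.989, -0.146, 0.001], [0.001, -0.001, -1.0]]
ft_force: [0.1, -0.4, -4.0]
grip_width: 0.0556
gripper_force: 65.7
```

```bash
python3 b.py
python3 - <<'E'
from h import *
s=env.observe();P=np.array(s['position']);T=np.array(s['tool_rot'])
for n in('scene','side'):
    p,d,c=snap(n);X,u,v=cloud(d,c);L=(X-P)@T
    m=(np.abs(L[:,0])<.045)&(np.abs(L[:,1])<.045)&(L[:,2]<.03)&(L[:,2]>-.03)
    print(n,m.sum(),np.round(np.percentile(L[m],[2,50,98],0),4).tolist())
    H,S,V=cv2.cvtColor(p,cv2.COLOR_RGB2HSV)[v,u].astype(int).T
    k=(H>50)&(H<85)&(S>120)&(np.hypot(X[:,0]-.525,X[:,1]+.207)<.09)&(X[:,2]>.021)&(X[:,2]<.031)
    print(k.sum(),cv2.minAreaRect((X[k,:2]*1000).astype(np.float32)))
E
```

```text
block top 9073 [ 525.5 -208.1] [104.2 105.9] 81.6 mean [ 0.5258 -0.2056  0.0265]
floor 3952 [ 525.7 -208. ] [59.3 59.8] 81.6 mean [ 0.5257 -0.2072  0.0088]
-0.04 940 [[0.0251, -0.0256, -0.0397], [0.0258, -0.0009, -0.0352], [0.0262, 0.0241, -0.0304]]
-0.03 763 [[0.025, -0.0257, -0.0296], [0.0258, -0.0009, -0.0253], [0.0262, 0.0238, -0.0205]]
-0.02 547 [[0.025, -0.0253, -0.0197], [0.0258, -0.0005, -0.0162], [0.0262, 0.0241, -0.0119]]
cap in hand 9102 [ 526.5 -305.1] [18.1 37.5] 77.1 mean [ 0.5258 -0.3031  0.2994]
{'q6': np.float64(-33.7), 't': 12.47, 'P': array([ 0.524 , -0.3136,  0.2008]), 'shift': array([ 0.1057, -0.0144,  0.0009]), 'zaxis': array([-5.e-04,  8.e-04, -1.e+00]), 'yawy': np.float64(-8.35), 'turn_z_rad(-ccw)': np.float64(0.0026)}
[ 0.60841131 -0.35155533 -4.33923019] 0.05543084803603341
scene 263 [[-0.0283, -0.0299, -0.0297], [-0.0188, -0.0274, -0.0202], [0.0234, 0.0223, -0.0111]]
1580 ((526.113037109375, -206.9000244140625), (106.0793685913086, 107.75321197509766), 81.02276611328125)
side 261 [[-0.0202, -0.0303, -0.0298], [0.0251, -0.0088, -0.0191], [0.0292, 0.0238, -0.0083]]
694 ((523.9712524414062, -207.08514404296875), (110.98526000976562, 106.04331970214844), 80.6683578491211)
```

Emit:
move_arm:
  plan: "0.035 -0.0043 0 0 0 0 0.05;0.04 -0.005 0 0 0 0 0.05;0.031 -0.004 0.01 0 0 0 0.05;0 0 0.04 0 0 0 0.05;0 0 0.05 0 0 0 0.05;0 0 0.04 0 0 0 0.05;0 0 0.03 0 0 0 0.05;0 0 0 0 0 0 0.05;0 0 0 0 0 0 0.05"

```text
time_s: 13.7
position: [0.5273, -0.208, 0.0326]
tool_rot: [[0.147, 0.989, 0.002], [0.989, -0.147, -0.001], [-0.001, 0.002, -1.0]]
ft_force: [0.7, -0.9, -3.8]
grip_width: 0.0553
gripper_force: 65.4
```

Run:
```python
from h import *
go([.5262,-.2071,.02],-8.4)
p,d,c=snap('wrist');q,_,_=snap('side');r,_,_=snap('scene')
a=cv2.resize(p,(400,300));b=cv2.resize(q[150:255,240:380],(400,300));e=cv2.resize(r[230:335,280:420],(400,300))
cv2.imwrite('pics/c5.png',cv2.cvtColor(np.vstack([np.hstack([a,b]),np.hstack([e,e*0])]),cv2.COLOR_RGB2BGR))
```

```text
{'q6': np.float64(-25.1), 't': 13.7, 'P': array([ 0.5273, -0.208 ,  0.0326]), 'shift': array([ 0.0007, -0.0012,  0.0126]), 'zaxis': array([ 0.0021, -0.0014, -1.    ]), 'yawy': np.float64(-8.44), 'turn_z_rad(-ccw)': np.float64(-0.0007)}
```

View pics/c5.png

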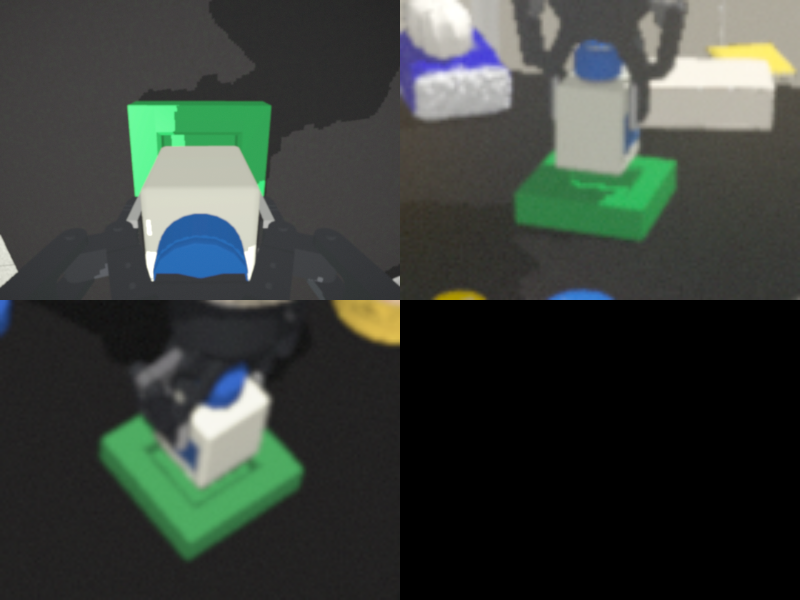

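The picture shows the capped jar held upright just above the block's well, roughly centred (wrist crop (200,180), side crop (595,130)). Lower it.

Emit:
move_arm:
  plan: "0.0005 -0.0007 0.006 0 0 0 0.05;0 0 0.006 0 0 0 0.05;0 0 0.004 0 0 0 0.05;0 0 0.004 0 0 0 0.05;0 0 0 0 0 0 0.05"

```text
time_s: 14.48
position: [0.5257, -0.2072, 0.0107]
tool_rot: [[0.148, 0.989, -0.001], [0.989, -0.148, 0.0], [0.0, -0.001, -1.0]]
ft_force: [0.0, -0.1, -4.9]
grip_width: 0.0548
gripper_force: 65.6
```

Emit:
move_arm:
  plan: "0 0 0.004 0 0 0 0.05;0 0 0.003 0 0 0 0.05;0 0 0.002 0 0 0 0.05;0 0 0.001 0 0 0 0.05;0 0 0.001 0 0 0 0.05;0 0 0 0 0 0 0.05"

```text
time_s: 15.22
position: [0.5258, -0.2073, 0.0009]
tool_rot: [[0.147, 0.989, 0.0], [0.989, -0.147, -0.0], [-0.0, 0.0, -1.0]]
ft_force: [-3.1, 1.4, 4.7]
grip_width: 0.0555
gripper_force: 66.8
```

Emit:
move_arm:
  plan: "0 0 0.001 0 0 0 0.05;0 0 0 0 0 0 0.05;0 0 0 0 0 0 0.07;0 0 0 0 0 0 0.085;0 0 0 0 0 0 0.085;0 0 0 0 0 0 0.085;0 0 -0.03 0 0 0 0.085;0 0 -0.05 0 0 0 0.085;-0.025 0 -0.05 0 0 0 0.085;-0.04 0 -0.04 0 0 0 0.085;0 0 0 0 0 0 0.085"

```text
time_s: 16.6
position: [0.5168, -0.2744, 0.1718]
tool_rot: [[0.15, 0.989, 0.005], [0.989, -0.15, -0.004], [-0.004, 0.005, -1.0]]
ft_force: [1.0, 0.4, -0.9]
grip_width: 0.0848
gripper_force: 0.0
```

```bash
cat > k.py <<'E'
from m import *
near=np.hypot(X[:,0]-.526,X[:,1]+.207)<.09
rect(near&(H>50)&(H<85)&(S>100)&(X[:,2]>.021)&(X[:,2]<.031),'block top')
n2=np.hypot(X[:,0]-.526,X[:,1]+.207)<.042
rect(n2&(X[:,2]>.074)&(X[:,2]<.082)&(S<80),'shoulder')
k=n2&(H>100)&(H<130)&(S>120)&(X[:,2]>.09)
for z in(.095,.098,.1): rect(k&(X[:,2]>z),'cap>%g'%z)
print('cap z',np.percentile(X[k,2],[50,90,98]))
go([.526,-.207,.033],-8.4); print(env.observe()['ft_force'])
E
python3 k.py
```

```text
block top 8623 [ 524.2 -206.4] [104.5 105.9] 81.4 mean [ 0.5253 -0.2018  0.0244]
shoulder 2867 [ 523.6 -206.9] [54.9 55.6] 82.5 mean [ 0.5238 -0.2044  0.0762]
cap>0.095 2077 [ 523.8 -206.9] [35.8 35.4] 81.5 mean [ 0.5238 -0.2066  0.1014]
cap>0.098 2071 [ 523.8 -206.9] [35.7 35.4] 81.4 mean [ 0.5238 -0.2066  0.1014]
cap>0.1 2025 [ 523.8 -206.9] [35.7 35.4] 81.4 mean [ 0.5238 -0.2066  0.1014]
cap z [0.10140291 0.10230967 0.10282917]
{'q6': np.float64(-30.9), 't': 16.65, 'P': array([ 0.5162, -0.2724,  0.1695]), 'shift': array([ 0.0662, -0.0003,  0.1364]), 'zaxis': array([ 1.4e-03, -9.0e-04, -1.0e+00]), 'yawy': np.float64(-8.57), 'turn_z_rad(-ccw)': np.float64(-0.003)}
[-1.03612992  0.51706849 -0.71010572]
```

```bash
python3 k.py
```

```text
block top 8745 [ 524.7 -207.2] [105.2 105.6] 81.6 mean [ 0.5259 -0.2022  0.0253]
shoulder 3001 [ 524.2 -207.8] [55.5 56.1] 81.5 mean [ 0.5245 -0.2053  0.0769]
cap>0.095 2119 [ 523.9 -207.5] [35.7 35.9] 81.9 mean [ 0.5242 -0.2075  0.1023]
cap>0.098 2116 [ 523.9 -207.5] [35.7 35.9] 81.9 mean [ 0.5242 -0.2076  0.1023]
cap>0.1 2110 [ 523.9 -207.6] [35.6 35.9] 81.9 mean [ 0.5242 -0.2076  0.1023]
cap z [0.10225688 0.10313775 0.10369124]
{'q6': np.float64(-30.9), 't': 16.7, 'P': array([ 0.5158, -0.2712,  0.1683]), 'shift': array([0.0649, 0.0007, 0.1353]), 'zaxis': array([-8.e-04,  1.e-03, -1.e+00]), 'yawy': np.float64(-8.51), 'turn_z_rad(-ccw)': np.float64(-0.0019)}
[ 0.52624177  0.09648921 -0.1812457 ]
```

Emit:
move_arm:
  plan: "0.03 0 0 0 0 0 0.085;0.0345 -0.0007 0.01 0 0 0 0.07;0 0 0.04 0 0 0 0.07;0 0 0.04 0 0 0 0.07;0 0 0.03 0 0 0 0.07;0 0 0.013 0 0 0 0.07;0 0 0 0 0 0 0.07;0 0 0 0 0 0 0.07"

```text
time_s: 17.7
position: [0.5255, -0.2077, 0.037]
tool_rot: [[0.147, 0.989, 0.001], [0.989, -0.147, -0.001], [-0.001, 0.001, -1.0]]
ft_force: [-0.0, -0.3, 0.5]
grip_width: 0.0702
gripper_force: 0.0
```

Run:
```python
from h import *
go([.5248,-.2077,.037],-8.4);print(env.observe()['ft_force'],env.observe()['grip_width'])
q,_,_=snap('side');r,_,_=snap('scene');w,_,_=snap('wrist')
b=cv2.resize(q[150:255,240:380],(400,300),interpolation=cv2.INTER_CUBIC);e=cv2.resize(r[230:335,280:420],(400,300),interpolation=cv2.INTER_CUBIC);w=cv2.resize(w,(400,300))
cv2.imwrite('pics/c6.png',cv2.cvtColor(np.vstack([np.hstack([w,b]),np.hstack([e,e*0])]),cv2.COLOR_RGB2BGR))
```

```text
{'q6': np.float64(-25.1), 't': 17.7, 'P': array([ 0.5255, -0.2077,  0.037 ]), 'shift': array([-0.0001, -0.0007, -0.    ]), 'zaxis': array([ 1.3e-03, -9.0e-04, -1.0e+00]), 'yawy': np.float64(-8.46), 'turn_z_rad(-ccw)': np.float64(-0.001)}
[-0.03304008 -0.2806234   0.51339067] 0.07020009138531952
```

View pics/c6.png

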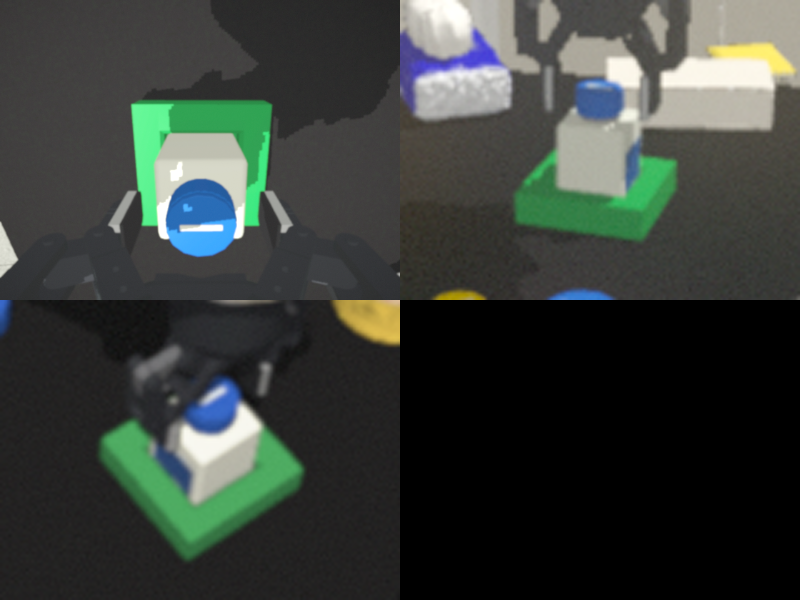

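The picture shows the jar seated in the block and the fingers either side of the cap (side crop tips at (548,105) and (645,110), cap at (600,98)). Close.

Emit:
move_arm:
  plan: "0 -0.0003 0 0 0 0 0.03;0 0 0 0 0 0 0.03;0 0 0 0 0 0 0.03;0 0 0 0 0 0 0.03;0 0 0 0 0 0 0.03"
  grip_force: 60

```text
time_s: 18.48
position: [0.5255, -0.2079, 0.0374]
tool_rot: [[0.147, 0.989, 0.002], [0.989, -0.147, -0.001], [-0.001, 0.003, -1.0]]
ft_force: [0.7, 1.3, 8.1]
grip_width: 0.0514
gripper_force: 60.9
```

Closing stopped at 51 mm with upward push: the tips have met the jar's shoulder. Open, raise 7 mm, close again.

Emit:
move_arm:
  plan: "0 0 0 0 0 0 0.07;0 0 0 0 0 0 0.07;0 0 -0.007 0 0 0 0.07;0 0 0 0 0 0 0.03;0 0 0 0 0 0 0.03;0 0 0 0 0 0 0.03;0 0 0 0 0 0 0.03;0 0 0 0 0 0 0.03;0 0 0 0 0 0 0.03"
  grip_force: 60

```text
time_s: 19.6
position: [0.525, -0.2078, 0.0434]
tool_rot: [[0.147, 0.989, 0.001], [0.989, -0.147, -0.001], [-0.0, 0.001, -1.0]]
ft_force: [-0.1, -0.4, 5.6]
grip_width: 0.0364
gripper_force: 60.0
```

Run:
```python
from h import *
go([.5248,-.2077,.044],-8.4);print(env.observe()['ft_force'],env.observe()['grip_width'])
q,_,_=snap('side');r,_,_=snap('scene');w,_,_=snap('wrist')
b=cv2.resize(q[150:255,240:380],(400,300),interpolation=cv2.INTER_CUBIC);e=cv2.resize(r[230:335,280:420],(400,300),interpolation=cv2.INTER_CUBIC);w=cv2.resize(w,(400,300))
cv2.imwrite('pics/c7.png',cv2.cvtColor(np.vstack([np.hstack([w,b]),np.hstack([e,e*0])]),cv2.COLOR_RGB2BGR))
```

```text
{'q6': np.float64(-25.1), 't': 19.6, 'P': array([ 0.525 , -0.2078,  0.0434]), 'shift': array([ 0.0001, -0.0003, -0.0006]), 'zaxis': array([ 9.e-04, -6.e-04, -1.e+00]), 'yawy': np.float64(-8.48), 'turn_z_rad(-ccw)': np.float64(-0.0014)}
[-0.12372658 -0.38727072  5.59249563] 0.03640112498239186
```

View pics/c7.png

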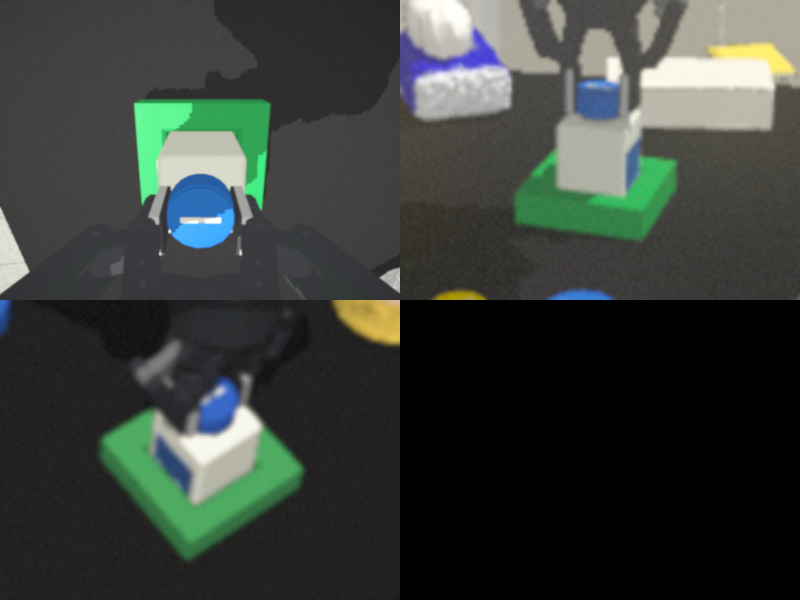

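The picture shows the pads on both sides of the cap (side crop (568,95) and (625,95)). Turn counter-clockwise.

Emit:
move_arm:
  plan: "0 0 0 0 0 -0.06 0.03;0 0 0 0 0 -0.1 0.03;0 0 0 0 0 -0.1 0.03;0 0 0 0 0 -0.1 0.03;0 0 0 0 0 -0.04 0.03"

```text
time_s: 20.38
position: [0.5252, -0.2079, 0.0435]
tool_rot: [[-0.251, 0.968, 0.001], [0.968, 0.251, -0.001], [-0.001, 0.001, -1.0]]
ft_force: [0.6, -0.5, 4.9]
grip_width: 0.0366
gripper_force: 60.0
```

Run:
```python
from h import *
go([.5248,-.2077,.044],-8.4);s=env.observe();print(np.round(s['ft_force'],2),np.round(s['wrist_torque'],3),s['grip_width'])
for n in('wrist','scene'):
  p,d,c=snap(n);X,u,v=cloud(d,c);H,S,V=cv2.cvtColor(p,cv2.COLOR_RGB2HSV)[v,u].astype(int).T
  n2=np.hypot(X[:,0]-.525,X[:,1]+.207)<.045
  for nm,m in(('shoulder',n2&(X[:,2]>.073)&(X[:,2]<.081)&(S<80)),('bar',n2&(X[:,2]>.098)&(X[:,2]<.108)&(S<60)&(V>150))):
    if m.sum()>5: r=cv2.minAreaRect((X[m,:2]*1000).astype(np.float32)); print(n,nm,m.sum(),np.round(r[0],1),np.round(r[1],1),round(r[2],1))
```

```text
{'q6': np.float64(-48.1), 't': 20.38, 'P': array([ 0.5252, -0.2079,  0.0435]), 'shift': array([ 0.0004, -0.0004, -0.0005]), 'zaxis': array([ 1.4e-03, -8.0e-04, -1.0e+00]), 'yawy': np.float64(14.52), 'turn_z_rad(-ccw)': np.float64(0.4)}
[ 0.58 -0.47  4.85] [-0.09  -0.171 -0.211] 0.03659410622209977
wrist shoulder 4798 [ 525.5 -207.3] [53.8 56.4] 83.8
wrist bar 735 [ 521.1 -201. ] [26.4 44.9] 79.9
scene shoulder 219 [ 525. -208.] [56.1 56. ] 84.0
```

Torque is 0.21 N m, jar held by the block: it's turning. Continue.

Emit:
move_arm:
  plan: "0 0 0 0 0 -0.08 0.03;0 0 0 0 0 -0.12 0.03;0 0 0 0 0 -0.12 0.03;0 0 0 0 0 -0.12 0.03;0 0 0 0 0 -0.12 0.03;0 0 0 0 0 -0.12 0.03;0 0 0 0 0 -0.12 0.03;0 0 0 0 0 -0.1 0.03;0 0 0 0 0 0 0.03;0 0 0 0 0 0 0.03"

```text
time_s: 21.72
position: [0.5265, -0.2091, 0.0438]
tool_rot: [[-0.913, 0.408, 0.004], [0.408, 0.913, -0.003], [-0.005, -0.001, -1.0]]
ft_force: [4.4, -4.3, 5.3]
grip_width: 0.0365
gripper_force: 59.9
```

Run:
```python
from h import *
go([.5248,-.2077,.044],-8.4);s=env.observe();print(np.round(s['ft_force'],2),np.round(s['wrist_torque'],3),s['grip_width'])
r,d,c=snap('wrist'); 
q,_,_=snap('scene')
a=cv2.resize(q[230:335,280:420],(400,300),interpolation=cv2.INTER_CUBIC);b=cv2.resize(r,(400,300))
cv2.imwrite('pics/c8.png',cv2.cvtColor(np.hstack([b,a]),cv2.COLOR_RGB2BGR))
```

```text
{'q6': np.float64(-99.5), 't': 21.73, 'P': array([ 0.5265, -0.2091,  0.0438]), 'shift': array([ 0.0021,  0.0005, -0.0002]), 'zaxis': array([ 0.0045, -0.0031, -1.    ]), 'yawy': np.float64(65.93), 'turn_z_rad(-ccw)': np.float64(1.2973)}
[ 4.44 -4.29  5.33] [-0.74  -0.876 -0.235] 0.0365200426528702
```

View pics/c8.png

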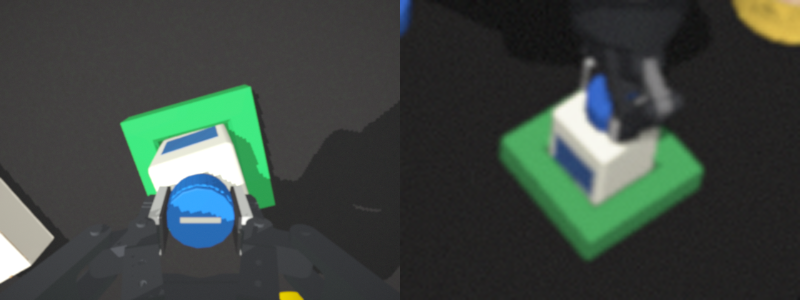

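The bar on the cap is still square to the gripper (wrist (200,220)), so no slip: about 1.25 rad turned. Ease the side load and lift.

Emit:
move_arm:
  plan: "-0.0019 -0.0006 0 0 0 0 0.03;0 0 -0.003 0 0 0 0.03;0 0 -0.004 0 0 0 0.03;0 0 -0.004 0 0 0 0.03;0 0 -0.004 0 0 0 0.03;0 0 -0.004 0 0 0 0.03;0 0 0 0 0 0 0.03"

```text
time_s: 22.7
position: [0.5263, -0.209, 0.0625]
tool_rot: [[-0.914, 0.407, 0.001], [0.407, 0.914, -0.0], [-0.001, -0.0, -1.0]]
ft_force: [0.2, -0.7, 0.4]
grip_width: 0.0364
gripper_force: 61.6
```

```bash
cat > f.py <<'E'
from h import *
go([.525,-.2077,.08],-8.4);s=env.observe();print(np.round(s['ft_force'],2),np.round(s['wrist_torque'],3),s['grip_width'])
for n in('wrist','scene','side'):
  p,d,c=snap(n);X,u,v=cloud(d,c);H,S,V=cv2.cvtColor(p,cv2.COLOR_RGB2HSV)[v,u].astype(int).T
  n2=np.hypot(X[:,0]-.525,X[:,1]+.207)<.045
  b=n2&(H>100)&(H<130)&(S>120)&(X[:,2]>.085)
  L=[('shoulder',n2&(X[:,2]>.073)&(X[:,2]<.081)&(S<80))]
  if b.any():
    t=np.percentile(X[b,2],97); print(n,'cap z lo/hi',np.round(np.percentile(X[b,2],[2,97]),4)); L.append(('captop',b&(X[:,2]>t-.004)))
  for nm,m in L:
    if m.sum()>5: r=cv2.minAreaRect((X[m,:2]*1000).astype(np.float32)); print(n,nm,m.sum(),np.round(r[0],1),np.round(r[1],1),round(r[2],1),round(X[m,2].mean(),4))
E
python3 f.py
```

```text
{'q6': np.float64(-99.6), 't': 22.7, 'P': array([ 0.5263, -0.209 ,  0.0625]), 'shift': array([ 0.0017,  0.0007, -0.0175]), 'zaxis': array([ 5.e-04, -4.e-04, -1.e+00]), 'yawy': np.float64(66.0), 'turn_z_rad(-ccw)': np.float64(1.2985)}
[ 0.23 -0.68  0.41] [0.013 0.02  0.013] 0.03635842402009974
wrist cap z lo/hi [0.1064 0.1231]
wrist shoulder 5270 [ 518.2 -208. ] [56.4 44.8] 80.7 0.0778
wrist captop 5893 [ 525.6 -210. ] [36.8 38.2] 66.3 0.1221
scene cap z lo/hi [0.1078 0.1494]
scene shoulder 338 [ 523.  -207.2] [57.5 54.8] 82.8 0.0776
scene captop 7 [ 509. -224.] [ 1.5 17.8] 36.8 0.1597
side cap z lo/hi [0.1052 0.1222]
side shoulder 200 [ 523.  -205.6] [57.  55.6] 80.0 0.0772
side captop 29 [ 513.4 -204. ] [27.2 12. ] 69.0 0.1212
```

Cap came free with no force. Raise 17 mm more.

Emit:
move_arm:
  plan: "0 0 -0.005 0 0 0 0.03;0 0 -0.007 0 0 0 0.03;0 0 -0.005 0 0 0 0.03;0 0 0 0 0 0 0.03;0 0 0 0 0 0 0.03;0 0 0 0 0 0 0.03"

```text
time_s: 23.6
position: [0.5262, -0.2089, 0.0788]
tool_rot: [[-0.914, 0.407, -0.0], [0.407, 0.914, 0.0], [0.0, 0.0, -1.0]]
ft_force: [-0.3, -1.2, 0.2]
grip_width: 0.0366
gripper_force: 61.6
```

```bash
python3 f.py
python3 - <<'E'
from h import *
r,d,c=snap('wrist'); X,u,v=cloud(d,c)
S=cv2.cvtColor(r,cv2.COLOR_RGB2HSV)[v,u,1]
n2=np.hypot(X[:,0]-.525,X[:,1]+.207)<.045
q,dq,cq=snap('side')
for n,(p,dd,cc) in dict(wrist=(r,d,c),side=(q,dq,cq),scene=snap('scene')).items():
    Y,u,v=cloud(dd,cc);S=cv2.cvtColor(p,cv2.COLOR_RGB2HSV)[v,u,1]
    m=(np.hypot(Y[:,0]-.525,Y[:,1]+.207)<.02)&(Y[:,2]>.083)&(Y[:,2]<.102)&(S<90)
    if m.sum()>3: print(n,'neck',m.sum(),np.round(np.percentile(Y[m],[3,50,97],0),4).tolist())
    B=cv2.cvtColor(p,cv2.COLOR_RGB2HSV)[v,u,0].astype(int)
    k=(np.hypot(Y[:,0]-.525,Y[:,1]+.207)<.03)&(Y[:,2]>.11)&(Y[:,2]<.145)&(B>100)&(B<130)&(S>120)
    if k.sum()>3: print(n,'cap',k.sum(),np.round(np.percentile(Y[k],[3,50,97],0),4).tolist())
b=cv2.resize(q[150:255,240:380],(400,300),interpolation=cv2.INTER_CUBIC);a=cv2.resize(r,(400,300))
cv2.imwrite('pics/c9.png',cv2.cvtColor(np.hstack([a,b]),cv2.COLOR_RGB2BGR))
E
```

```text
{'q6': np.float64(-99.6), 't': 23.6, 'P': array([ 0.5262, -0.2089,  0.0788]), 'shift': array([ 0.0015,  0.0006, -0.0012]), 'zaxis': array([-3.e-04,  2.e-04, -1.e+00]), 'yawy': np.float64(66.01), 'turn_z_rad(-ccw)': np.float64(1.2987)}
[-0.29 -1.16  0.16] [0.014 0.027 0.037] 0.03655178758112281
wrist cap z lo/hi [0.1231 0.1398]
wrist shoulder 4989 [ 520.1 -208.3] [56.2 48.4] 80.5 0.0781
wrist captop 5963 [ 525.5 -209.8] [36.8 38.2] 65.7 0.1387
scene cap z lo/hi [0.1228 0.1462]
scene shoulder 387 [ 522.9 -207.4] [56.4 53.6] 82.2 0.0777
scene captop 9 [ 516.1 -205.8] [40.3  9. ] 57.3 0.1599
side cap z lo/hi [0.1221 0.1391]
side shoulder 193 [ 522.8 -205.5] [55.2 55.1] 81.3 0.0774
side captop 33 [ 513.  -202.7] [28.3 14.5] 73.1 0.1378
wrist neck 737 [[0.5093, -0.2203, 0.0842], [0.5144, -0.2056, 0.0918], [0.5286, -0.1973, 0.0998]]
wrist cap 7375 [[0.5069, -0.2256, 0.1241], [0.5203, -0.208, 0.1387], [0.5411, -0.1922, 0.1398]]
side neck 104 [[0.5104, -0.2187, 0.0841], [0.5229, -0.2011, 0.0922], [0.5353, -0.1949, 0.0995]]
side cap 72 [[0.5075, -0.2155, 0.1215], [0.514, -0.196, 0.1336], [0.5206, -0.1893, 0.1393]]
scene neck 69 [[0.5107, -0.221, 0.084], [0.516, -0.2123, 0.0909], [0.5288, -0.1977, 0.0995]]
scene cap 155 [[0.5069, -0.2164, 0.1236], [0.5144, -0.2032, 0.1382], [0.5325, -0.1885, 0.1414]]
```

View pics/c9.png

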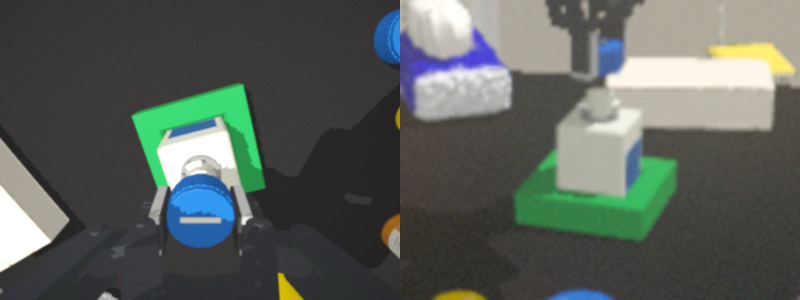

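The picture shows the cap gripped above the open neck (wrist cap (200,210), side crop neck (603,100), cap (607,55)), about 20 mm clear, with the jar seated. Hand in.

```bash
python3 -c "
from rig import env
print(env.close_job())"
```

```text
the job is handed in; nothing more can be done
None
```

The job is handed in: the clamp's jaw is fully back, the jar is seated in the green block, and the cap is held level and still about 20 mm above the open mouth, centred to within about 1 mm by my measurements, with the bottle and marker untouched.

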